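# Close the quick-release vise on a seal blank

### The job

A brown-red stone seal blank stands loose between the open jaws of the engraver's quick-release vise. Press the vise's red release button down with the fingertips and keep it down while you push the moving jaw along until it has closed fully on the blank and holds it square against the fixed jaw; only then let the button come up, so that the jaw stays locked there, and move clear. Pick nothing up, do not touch the blank itself, and leave the other things on the table where they are.

Things in the scene. Friction and masses are not known exactly. Their poses are not given: they have to be found in the camera images.
- vise: Quick-release engraver's vise, fixed: dark foot plate 236 x 84 x 9 mm (x -140 to +96 mm) and grey bed 54 mm wide, its top 30 mm above the origin, which lies on the table. Its x axis is the slide, pointing from the moving to the fixed jaw; y across, z up. The fixed jaw is a 68 mm wide block at x = +55 (brass face) to +88 mm, its top 62 mm above the origin.
- jaw (a joint): Slide of the moving jaw along the vise's +x, m: 0 fully open, reads 0.078 closed on the 22 mm blank; starts below 0.06. Its brass face is at vise x = -45 mm + joint. The jaw is 68 mm wide, 21 mm thick, top 62 mm above the vise's origin; the carriage with the button is behind it. Glides with under 2 N while the button is down; with it up, teeth lock it in 7 mm steps (one is at 0.078).
- release (a joint): Travel of the red release button, m: 0 = up (jaw locked), 0.007 = fully down. Sprung: it starts to move at about 4.5 N and takes about 8 N fully down. The jaw is free only while the button is more than about 4 mm down. It comes up by itself when let go. It rides along with the jaw.
- button_top (a point): Centre of the top of the red ribbed button (28 mm along the slide, 24 mm across), 50 mm above the vise's origin when up, on the carriage at vise x = -84.5 mm + joint jaw. It stands 8 mm above the carriage. Directly ahead of it the flat back of the jaw rises 12 mm above the button (19 mm when it is down).
- jaw_back (a point): Middle of the upper part of the jaw's flat back, 56 mm above the vise's origin, at vise x = -66 mm + joint jaw: 18.5 mm ahead of the button's centre. Fingertips that hold the button down can push the jaw forward here.
- blank: Brown-red stone seal blank, 22 x 22 mm, 42 mm tall, about 60 g, standing loose on the bed between the jaws, a little off the fixed jaw and askew. Origin at the centre of its underside, z up; its top is 72 mm above the vise's origin. The closing jaw pushes it along and squares it.
- cream_blank: Bystander: cream stone seal blank with a round head, 19 x 19 x 56 mm, standing on the card mat beside the vise. Origin at the centre of its underside.
- green_blank: Bystander: green stone seal blank with a round head, 18 x 18 x 59 mm, standing on the card mat beside the vise. Origin at the centre of its underside.
- loupe: Bystander: black eye loupe, 38 mm across and 30 mm tall, standing on the card mat beside the vise. Origin at the centre of its underside.
- wax_tin: Bystander: round tin with a dark green lid, 72 mm across, 35 mm tall, on the card mat behind the two standing blanks. Origin at the centre of its underside.
Things that resemble listed ones, but are neither listed nor needed, are in the scene too. What is shaped like the blank but yellow is not meant.

How it is judged:
By the outcome, as a careful person would: the job done as asked, in the order asked, and still so for the second after the job is handed in, with the robot touching nothing.
It also fails if it takes over 40 s, if anything falls off the work surface, if the arm or the gripper's body presses on something with over 40 N, if the wrist force passes 120 N, or if a joint passes its speed limit or range.

### The arm

A 6-joint arm with a two-finger parallel gripper is mounted at the origin on a cart in front of the work surface, level with it; the furniture and walls round the work are solid. World frame = base frame: x ahead of the robot, y to its left, z up, the work surface at z = 0. Lengths are in m, angles in degrees, forces in N, time in s.
With the tool pointing down it reaches from about 0.375 to 0.9 m from the base axis. Payload 3.1 kg.
Tool frame: the origin (TCP) lies between the finger pads; the fingertips stand 11 mm ahead of it and the grasp point (between the pads) lies 8 mm behind it; x points along the fingers, y is the direction in which the jaws open and shut, and the axes are right-handed (so a half turn about x gives the same grasp; the last joint's range is limited). The gripper opens to 87 mm and grips with 3 to 60 N. Pads are 19 mm wide; open, the fingers measure 117 mm over their backs; the gripper's body (75 mm by 190 mm) begins 51 mm behind the grasp point.
Start: joints at [62.596, 30.224, 82.088, -0, 67.689, -10.227], TCP at [0.185, 0.597, 0.234] pointing down, gripper open.
Joint ranges: [-176.69, 176.69], [-43.24, 126.21], [12.49, 139.97], [-82, 262], [0, 151.66], [-163.58, 163.58]. Speed limits (degrees/s): [159.86, 159.86, 180, 180, 180, 180].

### API

Orientations are given as a 3x3 rotation matrix whose columns are the frame's x, y, z axes.
In Python, from rig import bot gives the robot as it stands.
- The arm moves only by the shell command python3 -m inch 'ROWS' [OPENING]. ROWS is a JSON object of lists of equal length, an entry for each row: "dp": the shift along the tool's x, y, z in mm, a list of three; "yaw": the turn about the tool's x in degrees. In form: {"dp": [[tx, ty, tz], ...], "yaw": [yaw, ...]}. A call has 1 to 20 rows; each row shifts and turns the commanded pose from where the row before left it, along the tool's axes as they then stand; what a row does not reach is not made up. A row lasts 1/12 s, in which the tool goes at most 41.7 mm and 7.16 degrees, less where a joint would pass 70% of its speed; a pose out of reach is approached as far as the arm can. A call is refused whole if a number of a shift passes 41.7 or a number of a turn 7.16, either way. A call with a gripper value outside its range is refused whole. OPENING is the finger opening in mm, from 0 to 87, set as the call begins (- or left out, the last holds). The fingers move at their own pace and stop on an object; the grip force is fixed at half the most. Time passes only in rows, so rows that do not move let the fingers close. It gives the time, the measured TCP pose, the force and the opening at its end, in the units of the state.
- bot.read_state(): the state, without advancing time (a new reading comes with each control period).
- bot.capture(name): name is "scene" or "top"; returns a dict with "color" (420x560x3 uint8, red, green, blue), "intrinsics" (3x3 intrinsics, pixels), "pose" (4x4, takes a point from camera to world coordinates). Camera axes: x right, y down, z forward; pixel columns grow to the right and rows downward; lengths in m; the calibration is good to about 2 mm. A picture is of the moment at which its call begins. There is no depth.
- bot.hand_in(): hands the job in, once; it reports no verdict.
The state is a dict: "time_s": time; "joint_positions": joint angles; "qvel": joint speeds; "tau": joint torques, N m; "position": TCP position; "tcp_rot": TCP orientation; "force": force on the tool from outside, world axes, zero at the start; "moment": the same for the moment, N m; "opening": opening from 0.0 (shut) to 1.0 (fully open).
Only numpy, scipy, OpenCV 4.12 (cv2) and the standard library are available. Lean on these libraries where they do the work, as an engineer would, in place of code of your own. Each camera call takes 0.05 s, during which the arm holds its last target.

## Working session

There is one attempt and no reset: what is moved stays moved. The work goes in short steps, Python scripts to look and compute and a shell command to move; the robot and the scene stay as the last step left them, time stands still between calls to the robot, and variables do not carry over. Pictures are saved under pics/ and viewed, and the job is handed in when it is done.

```bash
ls; mkdir -p pics
python3 - <<'E'
from rig import bot
import cv2,numpy as np
s=bot.read_state(); print({k:np.round(v,3).tolist() for k,v in s.items()})
for n in("scene","top"):
    c=bot.capture(n); cv2.imwrite(f"pics/{n}0.png",cv2.cvtColor(c["color"],cv2.COLOR_RGB2BGR)); print(n,np.round(c["intrinsics"],2).tolist(),np.round(c["pose"],4).tolist())
    np.savez(f"{n}0.npz",**c)
E
```

```text
pics
{'time_s': 0.0, 'joint_positions': [62.595, 30.279, 82.157, -0.002, 67.689, -10.227], 'qvel': [0.076, 0.062, 0.036, 0.032, 0.082, 0.053], 'tau': [0.0, -44.004, -17.659, 0.063, 0.058, -0.0], 'position': [0.184, 0.596, 0.233], 'tcp_rot': [[-0.001, 0.295, 0.955], [-0.002, 0.955, -0.295], [-1.0, -0.002, -0.0]], 'force': [0.731, -0.279, 0.124], 'moment': [0.001, -0.009, -0.054], 'opening': 1.003}
scene [[527.99, 0.0, 281.23], [0.0, 527.99, 211.39], [0.0, 0.0, 1.0]] [[-0.8147, -0.3511, 0.4615, 0.1997], [-0.5798, 0.4871, -0.6531, 0.4885], [0.0046, -0.7997, -0.6004, 0.6625], [0.0, 0.0, 0.0, 1.0]]
top [[433.98, 0.0, 284.53], [0.0, 433.98, 208.46], [0.0, 0.0, 1.0]] [[0.0277, -0.9896, 0.1411, 0.5335], [-0.9996, -0.0267, 0.0088, -0.1492], [-0.0049, -0.1413, -0.99, 0.9085], [0.0, 0.0, 0.0, 1.0]]
```

View pics/scene0.png

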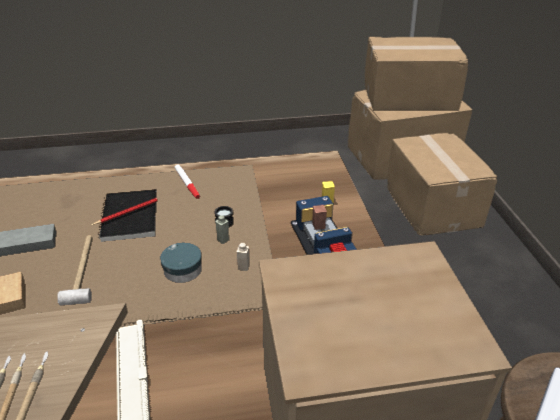

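View pics/top0.png

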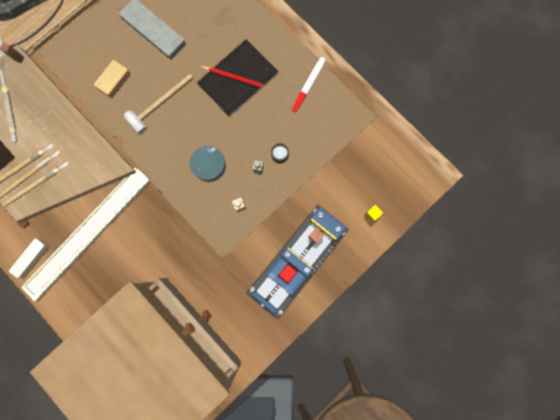

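```bash
cat > h.py <<'E'
import numpy as np,cv2
def load(f): return dict(np.load(f))
def ray(c,u,v):
    K=c["intrinsics"];P=c["pose"]; d=P[:3,:3]@np.linalg.solve(K,[u,v,1.]); return P[:3,3],d/np.linalg.norm(d)
def onz(c,u,v,z):
    o,d=ray(c,u,v); return o+d*(z-o[2])/d[2]
def tri(c1,p1,c2,p2):
    o1,d1=ray(c1,*p1);o2,d2=ray(c2,*p2)
    s=np.linalg.lstsq(np.c_[d1,-d2],o2-o1,rcond=None)[0]; a=o1+s[0]*d1;b=o2+s[1]*d2
    return (a+b)/2,np.linalg.norm(a-b)
def proj(c,p):
    P=np.linalg.inv(c["pose"]);q=c["intrinsics"]@(P[:3,:3]@p+P[:3,3]);return q[:2]/q[2]
E
python3 - <<'E'
from h import *
for n,(x0,y0,x1,y1),k in(("top",(235,190,395,330),5),("scene",(280,170,380,270),6)):
    im=cv2.cvtColor(load(n+"0.npz")["color"],cv2.COLOR_RGB2BGR)[y0:y1,x0:x1]
    cv2.imwrite(f"pics/{n}_crop.png",cv2.resize(im,None,fx=k,fy=k,interpolation=cv2.INTER_CUBIC)[:600])
a=load("top0.npz");b=load("scene0.npz")
# cabinet top corners: top (135,283) nearest-to-vise edges; scene
for t in ((135,283),(32,372),(228,388)):
    for s in ((259,262),(434,247),(482,350),(274,388)):
        p,e=tri(a,t,b,s); print(t,s,p.round(3),round(e,3))
E
```

```text
(135, 283) (259, 262) [0.509 0.094 0.205] 0.005
(135, 283) (434, 247) [0.414 0.044 0.28 ] 0.196
(135, 283) (482, 350) [0.37  0.081 0.206] 0.275
(135, 283) (274, 388) [0.481 0.144 0.027] 0.044
(32, 372) (259, 262) [0.411 0.189 0.325] 0.042
(32, 372) (434, 247) [0.347 0.143 0.358] 0.114
(32, 372) (482, 350) [0.306 0.179 0.299] 0.165
(32, 372) (274, 388) [0.375 0.239 0.219] 0.014
(228, 388) (259, 262) [0.436 0.012 0.21 ] 0.225
(228, 388) (434, 247) [ 0.346 -0.065  0.202] 0.009
(228, 388) (482, 350) [ 0.277 -0.055  0.055] 0.071
(228, 388) (274, 388) [0.387 0.04  0.014] 0.233
```

```bash
ls -la pics
```

```text
total 1316
drwxr-xr-x 2 agent agent   4096 Dec  6 00:02 .
drwxr-xr-x 3 agent agent   4096 Dec  6 00:02 ..
-rw-r--r-- 1 agent agent 331742 Dec  6 00:01 scene0.png
-rw-r--r-- 1 agent agent 294838 Dec  6 00:02 scene_crop.png
-rw-r--r-- 1 agent agent 305610 Dec  6 00:01 top0.png
-rw-r--r-- 1 agent agent 403146 Dec  6 00:02 top_crop.png
```

View pics/top_crop.png

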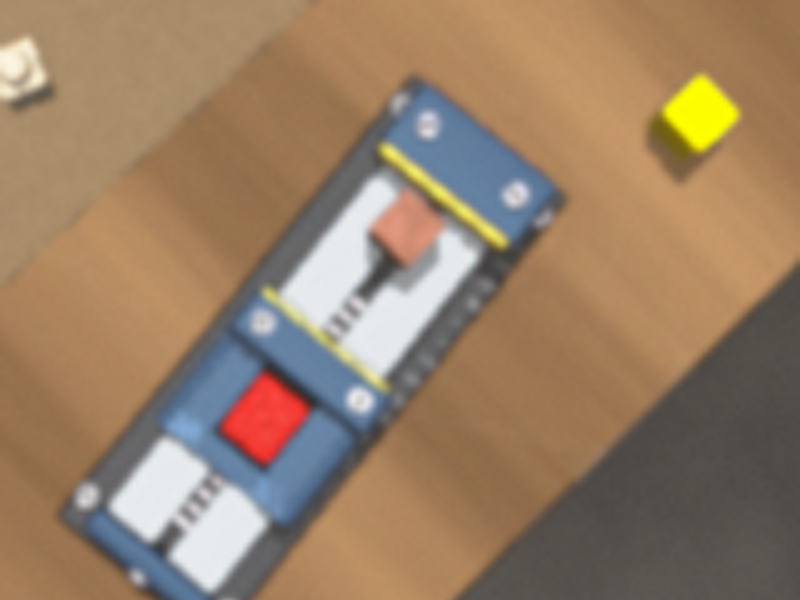

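View pics/scene_crop.png

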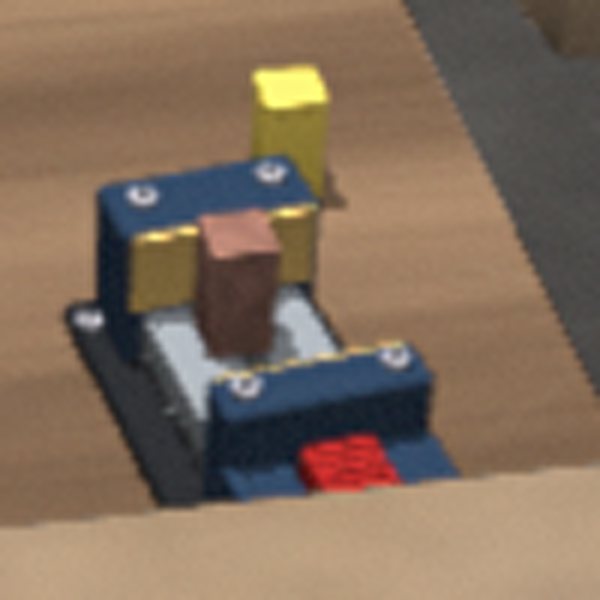

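Run:
```python
from h import *
a=load("top0.npz");b=load("scene0.npz")
im=a["color"]; hsv=cv2.cvtColor(im,cv2.COLOR_RGB2HSV)
red=((hsv[...,0]<6)|(hsv[...,0]>174))&(hsv[...,1]>170)&(hsv[...,2]>120)
m=np.zeros_like(red);m[250:300,265:310]=1
ys,xs=np.where(red&m); print("red n",len(xs),xs.mean(),ys.mean(),cv2.minAreaRect(np.c_[xs,ys].astype(np.float32)))
B=onz(a,xs.mean(),ys.mean(),.05);print("button",B.round(4))
f=lambda x,y:((x+.5)/5-.5+235,(y+.5)/5-.5+190)
P={}
for n,p,z in(("fixA",(380,147),.062),("fixB",(507,245),.062),("movA",(263,290),.062),("movB",(387,388),.062),("fixbackA",(418,82),.062),("fixbackB",(565,198),.062),("footA",(62,516),.009),
  ("blank",(407,228),.072),("cabA",None,.205)):
    if p is None: continue
    P[n]=onz(a,*f(*p),z);print(n,P[n].round(4))
mf=(P["fixA"]+P["fixB"])/2; mm=(P["movA"]+P["movB"])/2
d=mf-mm;print("sep",np.linalg.norm(d[:2]),"dir by centers",np.degrees(np.arctan2(d[1],d[0])))
for q in("fix","mov"):
    e=P[q+"A"]-P[q+"B"];print(q,"width",np.linalg.norm(e),"slide dir",np.degrees(np.arctan2(e[1],e[0]))-90)
d=mf-B;print("button->fixed",np.linalg.norm(d[:2]),np.degrees(np.arctan2(d[1],d[0])))
for p in((135,283),(32,372),(228,388)):print("cab",onz(a,*p,.205).round(3))
# scene check of the button
hs=cv2.cvtColor(b["color"],cv2.COLOR_RGB2HSV)
print("scene proj button",proj(b,B), "fixA",proj(b,P["fixA"]),"fixB",proj(b,P["fixB"]))
```

```text
red n 173 287.64161849710985 273.2080924855491 ((287.58538818359375, 273.268310546875), (11.556859970092773, 14.992681503295898), 38.65980911254883)
button [ 0.5281 -0.1512  0.05  ]
fixA [ 0.6347 -0.1934  0.062 ]
fixB [ 0.5975 -0.2436  0.062 ]
movA [ 0.5774 -0.149   0.062 ]
movB [ 0.541  -0.1979  0.062 ]
fixbackA [ 0.6609 -0.2079  0.062 ]
fixbackB [ 0.6166 -0.2661  0.062 ]
footA [ 0.4861 -0.0695  0.009 ]
blank [ 0.6023 -0.2039  0.072 ]
sep 0.07257530889552855 dir by centers -38.38878436928766
fix width 0.06245838522082211 slide dir -36.46529824191718
mov width 0.06099764573558578 slide dir -36.686961567952196
button->fixed 0.11077260218247172 -37.42910875209547
cab [0.507 0.093 0.205]
cab [0.366 0.243 0.205]
cab [ 0.351 -0.063  0.205]
scene proj button [337.8641535  246.83248484] fixA [301.29708589 208.94860583] fixB [331.65217324 203.0821005 ]
```

Top view: the red button is at (288,273), the moving jaw at about (297,258), the fixed jaw at (328,220) and the brown-red blank at (316,235). Candidates for the two targets:
- **Blank:** brown-red block between the jaws at (316,235), or the yellow block outside the vise at (375,213), which is not meant.
- **Red things:** the ribbed square on the carriage at (288,273), or the red pencil at (235,77) and red knife or marker handle at (302,98), which are not buttons.

The close crop confirms the red ribbed square just behind the moving jaw. The slide points at about -37.2°, and the joint reads about 0.029, so there are about 49 mm to push. A cabinet about 0.205 m high stands nearby, so I'm going high first.

```bash
python3 -m inch '{"dp": [[-25,0,0],[-25,0,0],[-25,0,0],[-25,0,0],[-10,0,0],[0,0,0]], "yaw": [0,0,0,0,0,0]}' 0
python3 -m inch '{"dp": [[0,-13,22],[0,-13,22],[0,-13,22],[0,-13,22],[0,-13,22],[0,-13,22],[0,-13,22],[0,-13,22],[0,-13,22],[0,-13,22],[0,-13,22],[0,-13,22],[0,-13,22],[0,-13,22],[0,-13,22],[0,-13,22],[0,-13,22],[0,0,0]], "yaw": [0,0,0,0,0,0,0,0,0,0,0,0,0,0,0,0,0,0]}'
```

```text
time_s: 0.6
position: [0.1851, 0.5983, 0.3463]
tcp_rot: [[0.003, 0.295, 0.955], [0.005, 0.955, -0.295], [-1.0, 0.006, 0.001]]
force: [-0.5, 0.2, -0.3]
opening: 0.633
time_s: 2.1
position: [0.4788, 0.2721, 0.3411]
tcp_rot: [[-0.002, 0.299, 0.954], [-0.003, 0.954, -0.299], [-1.0, -0.003, -0.001]]
force: [0.5, 0.0, 0.3]
opening: 0.009
```

```bash
python3 -m inch '{"dp": [[0,-26,11.7],[0,-26,11.7],[0,-26,11.7],[0,-26,11.7],[0,-26,11.7],[0,-26,11.7],[0,-26,11.7],[0,-26,11.7],[0,-26,11.7],[0,-26,11.7],[0,-26,11.7],[0,-26,11.7],[0,-26,11.7],[0,-26,11.7],[0,-26,11.7],[0,0,0]], "yaw": [0,0,0,0,0,0,0,0,0,0,0,0,0,0,0,0]}'
python3 -m inch '{"dp": [[0,0,0],[0,0,0],[0,0,0],[0,0,0],[0,0,0],[0,0,0]], "yaw": [5,5,5,5,0,0]}'
python3 - <<'E'
from h import *
from rig import bot
c=bot.capture("scene"); cv2.imwrite("pics/scene1.png",cv2.cvtColor(c["color"],cv2.COLOR_RGB2BGR)); np.savez("scene1.npz",**c)
s=bot.read_state();p=s["position"];R=s["tcp_rot"];print(p,np.round(R,4),s["joint_positions"],s["force"])
z=np.array(R)[:,2];print("slide angle",np.degrees(np.arctan2(z[1],z[0])))
d=np.array([.5281,-.1512,0.061])-p;u=np.array([.797,-.605,0]);print("to button in tool axes mm",1000*np.array(R).T@d)
E
```

```text
time_s: 3.43
position: [0.5293, -0.1531, 0.3415]
tcp_rot: [[-0.002, 0.299, 0.954], [-0.002, 0.954, -0.299], [-1.0, -0.002, -0.001]]
force: [0.4, 0.0, -0.6]
opening: 0.006
time_s: 3.93
position: [0.5284, -0.1478, 0.3423]
tcp_rot: [[-0.002, 0.602, 0.798], [0.002, 0.798, -0.602], [-1.0, -0.0, -0.003]]
force: [0.6, 0.0, -0.7]
opening: 0.003
[ 0.52859611 -0.14798725  0.34254181] [[-1.900e-03  6.021e-01  7.984e-01]
 [ 1.200e-03  7.984e-01 -6.021e-01]
 [-1.000e+00 -2.000e-04 -2.200e-03]] [-2.73135919e+01  1.79068889e+01  8.46793039e+01  1.27292143e-02
  7.75401397e+01 -8.02925372e+01] [-0.24342162 -0.22164624 -0.23814081]
slide angle -37.02382472888768
to button in tool axes mm [281.53817674  -2.81924446   2.16063883]
```

View pics/scene1.png

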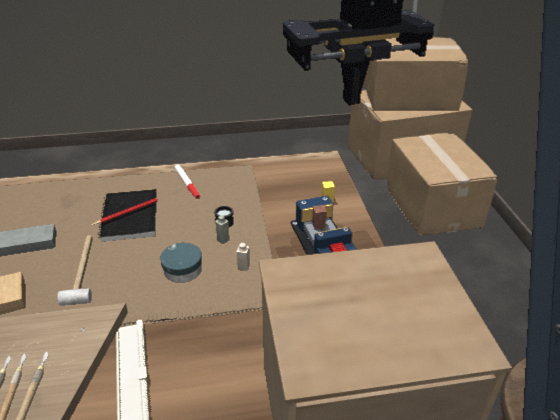

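```bash
python3 -m inch '{"dp": [[20,-3,7],[24,0,0],[24,0,0],[24,0,0],[24,0,0],[24,0,0],[24,0,0],[24,0,0],[20,0,0],[15,0,0],[15,0,0],[12,0,0],[10,0,0],[0,0,0],[0,0,0]], "yaw": [0,0,0,0,0,0,0,0,0,0,0,0,0,0,0]}'
python3 - <<'E'
from h import *
from rig import bot
for n in("scene","top"):
    c=bot.capture(n); cv2.imwrite(f"pics/{n}2.png",cv2.cvtColor(c["color"],cv2.COLOR_RGB2BGR)); np.savez(n+"2.npz",**c)
s=bot.read_state();p=s["position"];R=np.array(s["tcp_rot"]);print(p,s["force"])
print("to button in tool axes mm",1000*R.T@(np.array([.5281,-.1512,0.061])-p))
im=cv2.imread("pics/scene2.png")[150:280,260:400];cv2.imwrite("pics/scene2c.png",cv2.resize(im,None,fx=4.6,fy=4.6,interpolation=cv2.INTER_CUBIC)[:600,:800])
E
```

```text
time_s: 5.23
position: [0.5326, -0.1552, 0.0831]
tcp_rot: [[-0.001, 0.604, 0.797], [0.001, 0.797, -0.604], [-1.0, -0.0, -0.001]]
force: [0.1, -0.1, 0.8]
opening: 0.003
[ 0.53336985 -0.15568861  0.0841574 ] [ 0.47563263  0.03984152 -0.398551  ]
to button in tool axes mm [23.14866299  0.38967505 -6.94059288]
```

View pics/scene2c.png

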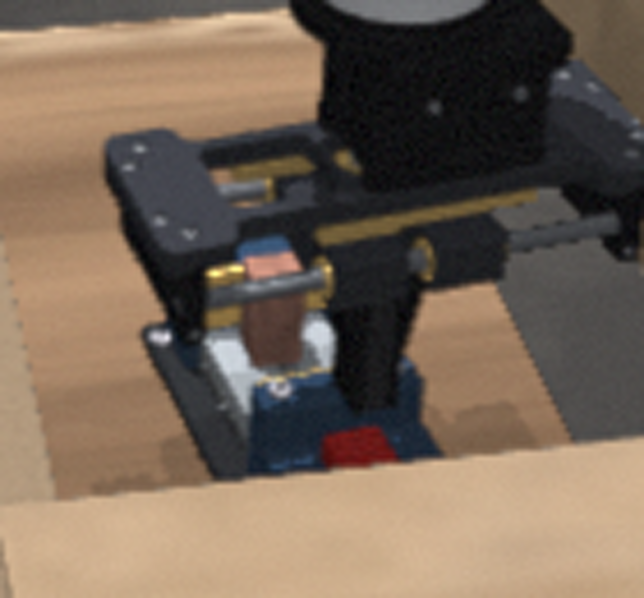

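View pics/top2.png

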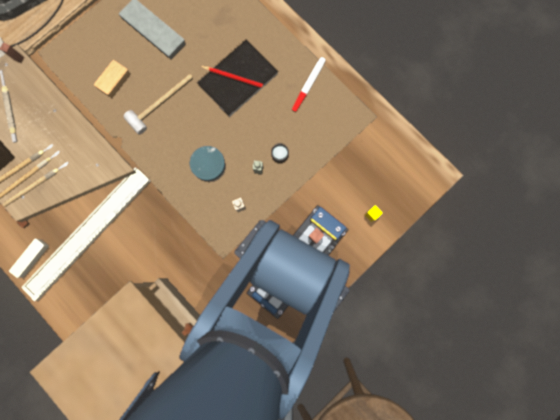

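Run:
```python
from h import *
b=load("scene2.npz");p=np.array([ .5334,-.1557,.0842]);u=np.array([.798,-.603,0]);v=np.array([.603,.798,0])
f=lambda q:((proj(b,q)-[260,150])*4.6).round(0)
for i in(-1,1):
  for j in(-1,1): print(i,j,f(p+[0,0,-.011]+i*.0095*u+j*.015*v))
print("button",f(np.array([.5281,-.1512,.05])))
B=np.array([.5281,-.1512,.05])
for i in(-1,1):
  for j in(-1,1): print("btn corner",i,j,f(B+i*.014*u+j*.012*v))
```

```text
-1 -1 [403. 396.]
-1 1 [329. 411.]
1 -1 [383. 366.]
1 1 [311. 380.]
button [358. 445.]
btn corner -1 -1 [401. 462.]
btn corner -1 1 [343. 475.]
btn corner 1 -1 [373. 417.]
btn corner 1 1 [316. 429.]
```

Run:
```python
import cv2
im=cv2.imread("pics/scene2.png")[215:260,315:375];cv2.imwrite("pics/scene2d.png",cv2.resize(im,None,fx=13,fy=13,interpolation=cv2.INTER_CUBIC))
```

```text
(no output)
```

View pics/scene2d.png

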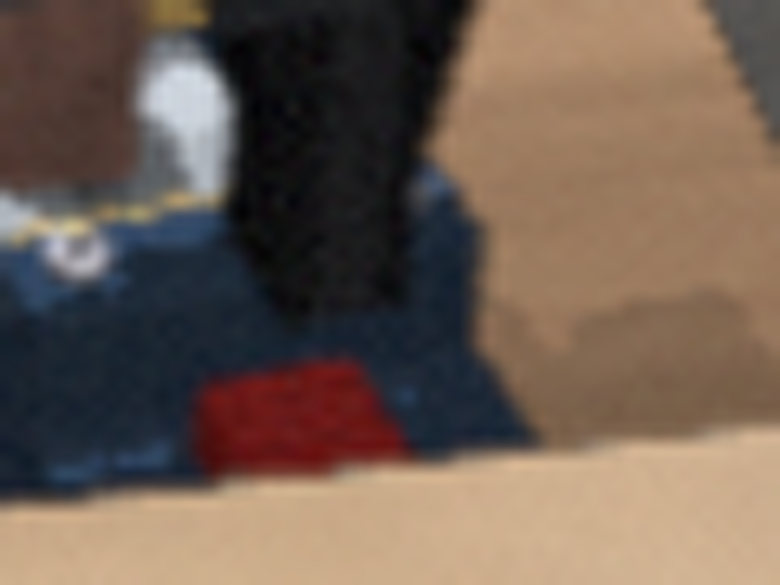

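```bash
python3 -m inch '{"dp": [[6,0,0],[6,0,0],[6,0,0],[2,0,0],[0,0,0],[0,0,0]], "yaw": [0,0,0,0,0,0]}'
python3 -m inch '{"dp": [[2,0,0],[2,0,0],[0,0,0],[0,0,0]], "yaw": [0,0,0,0]}'
```

```text
time_s: 5.83
position: [0.5327, -0.1555, 0.0632]
tcp_rot: [[-0.001, 0.604, 0.797], [0.0, 0.797, -0.604], [-1.0, -0.0, -0.001]]
force: [-0.7, -0.5, -0.2]
opening: 0.002
time_s: 6.17
position: [0.5333, -0.1558, 0.0601]
tcp_rot: [[0.001, 0.604, 0.797], [-0.001, 0.797, -0.604], [-1.0, 0.0, 0.001]]
force: [-0.2, -0.1, 5.1]
opening: 0.005
```

```bash
python3 -m inch '{"dp": [[2,0,0],[2,0,0],[0,0,0],[0,0,0]], "yaw": [0,0,0,0]}'
python3 -m inch '{"dp": [[2,0,0],[0,0,0],[0,0,0]], "yaw": [0,0,0]}'
```

```text
time_s: 6.5
position: [0.5334, -0.1559, 0.0563]
tcp_rot: [[0.001, 0.604, 0.797], [-0.001, 0.797, -0.604], [-1.0, 0.0, 0.002]]
force: [-0.7, 0.5, 6.3]
opening: 0.004
time_s: 6.75
position: [0.5337, -0.1561, 0.0545]
tcp_rot: [[0.002, 0.604, 0.797], [-0.001, 0.797, -0.604], [-1.0, 0.0, 0.002]]
force: [0.4, -0.2, 7.5]
opening: 0.003
```

```bash
python3 -m inch '{"dp": [[1.5,0,0],[0,0,0],[0,0,0]], "yaw": [0,0,0]}'
python3 -m inch '{"dp": [[0,0,1],[0,0,2],[0,0,2],[0,0,2],[0,0,2],[0,0,1],[0,0,0],[0,0,0]], "yaw": [0,0,0,0,0,0,0,0]}'
```

```text
time_s: 7.0
position: [0.5349, -0.157, 0.0543]
tcp_rot: [[0.005, 0.604, 0.797], [-0.003, 0.797, -0.604], [-1.0, 0.0, 0.006]]
force: [-0.8, -1.0, 13.9]
opening: 0.007
time_s: 7.67
position: [0.5429, -0.1631, 0.0543]
tcp_rot: [[0.005, 0.604, 0.797], [-0.003, 0.797, -0.604], [-1.0, 0.0, 0.006]]
force: [-0.4, -0.9, 13.1]
opening: 0.002
```

```bash
python3 -m inch '{"dp": [[0,0,1],[0,0,2],[0,0,2],[0,0,2],[0,0,2],[0,0,2],[0,0,2],[0,0,2],[0,0,2],[0,0,2],[0,0,1],[0,0,0],[0,0,0]], "yaw": [0,0,0,0,0,0,0,0,0,0,0,0,0]}'
python3 - <<'E'
from h import *
from rig import bot
c=bot.capture("scene"); cv2.imwrite("pics/scene3.png",cv2.cvtColor(c["color"],cv2.COLOR_RGB2BGR))
im=cv2.imread("pics/scene3.png")[170:270,280:380];cv2.imwrite("pics/scene3c.png",cv2.resize(im,None,fx=6,fy=6,interpolation=cv2.INTER_CUBIC))
E
```

```text
time_s: 8.75
position: [0.5588, -0.1752, 0.0543]
tcp_rot: [[0.005, 0.604, 0.797], [-0.003, 0.797, -0.604], [-1.0, 0.0, 0.006]]
force: [-0.3, -0.9, 12.4]
opening: 0.008
```

View pics/scene3c.png

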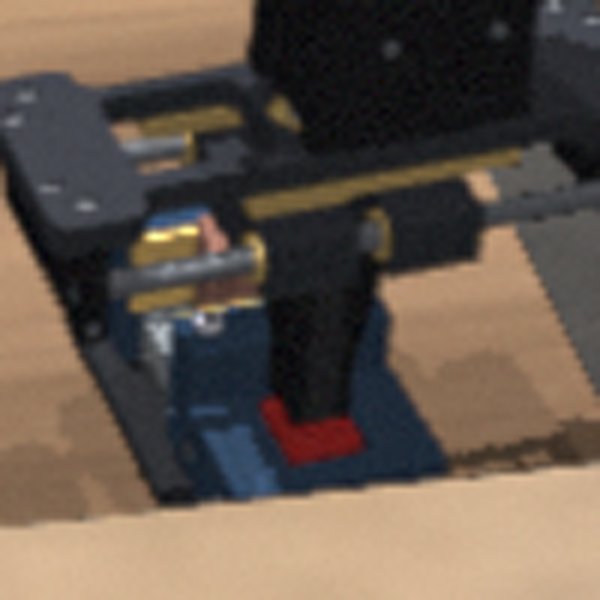

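```bash
python3 -m inch '{"dp": [[0.5,0,1],[0,0,2],[0,0,2],[0,0,2],[0,0,2],[0,0,2],[0,0,2],[0,0,1],[0,0,0],[0,0,0]], "yaw": [0,0,0,0,0,0,0,0,0,0]}'
python3 -m inch '{"dp": [[0,0,1],[0,0,1],[0,0,1],[0,0,0],[0,0,0]], "yaw": [0,0,0,0,0]}'
```

```text
time_s: 9.63
position: [0.5701, -0.1839, 0.0543]
tcp_rot: [[0.005, 0.604, 0.797], [-0.004, 0.797, -0.604], [-1.0, 0.0, 0.007]]
force: [-0.2, -1.4, 14.2]
opening: 0.004
time_s: 10.05
position: [0.5716, -0.185, 0.0543]
tcp_rot: [[0.003, 0.604, 0.797], [-0.002, 0.797, -0.604], [-1.0, 0.0, 0.004]]
force: [-1.3, 0.4, 16.2]
opening: 0.004
```

```bash
python3 -m inch '{"dp": [[0,0,1],[0,0,1],[0,0,0],[0,0,0]], "yaw": [0,0,0,0]}'
python3 -m inch '{"dp": [[0,0,1],[0,0,1],[0,0,0],[0,0,0]], "yaw": [0,0,0,0]}'
```

```text
time_s: 10.38
position: [0.5717, -0.1851, 0.0542]
tcp_rot: [[0.0, 0.604, 0.797], [-0.0, 0.797, -0.604], [-1.0, -0.0, 0.0]]
force: [-3.6, 1.3, 18.1]
opening: 0.004
time_s: 10.72
position: [0.5718, -0.1852, 0.0542]
tcp_rot: [[-0.003, 0.604, 0.797], [0.002, 0.797, -0.604], [-1.0, -0.001, -0.004]]
force: [-6.2, 3.1, 21.5]
opening: 0.008
```

Run:
```python
from h import *
from rig import bot
c=bot.capture("scene"); cv2.imwrite("pics/scene4.png",cv2.cvtColor(c["color"],cv2.COLOR_RGB2BGR))
im=cv2.imread("pics/scene4.png")[185:260,290:390];cv2.imwrite("pics/scene4c.png",cv2.resize(im,None,fx=8,fy=8,interpolation=cv2.INTER_CUBIC))
```

```text
(no output)
```

View pics/scene4c.png

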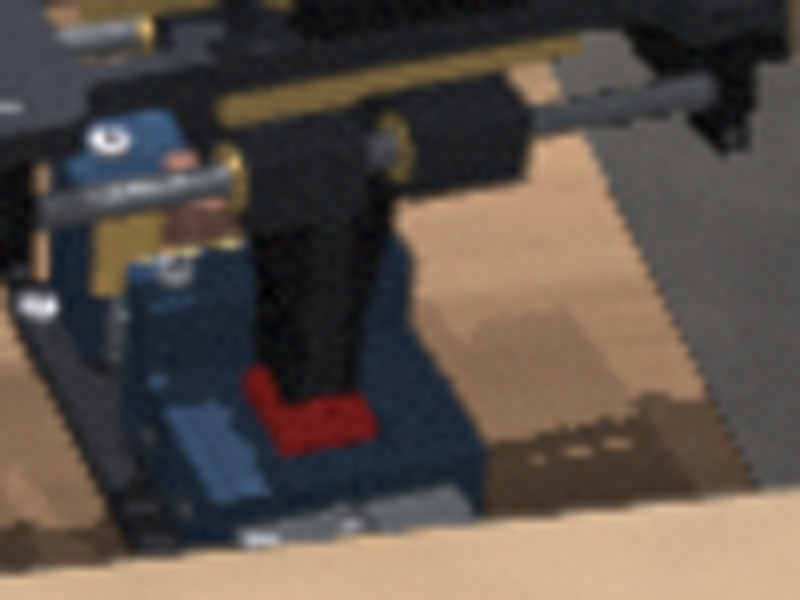

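Run:
```python
from h import *
b=load("scene2.npz");u=np.array([.798,-.603,0])
a0=onz(b,330.4,244.6,.05);a1=onz(b,320.6,231.25,.043);print("button far-left",(a1-a0)@u)
j0=onz(b,280+210/6-.4,170+385/6-.4,.062);j1=onz(b,290+128/8-.4,185+267/8-.4,.062);print("jaw corner",(j1-j0)@u,j0,j1)
```

```text
button far-left 0.048507923744483594
jaw corner 0.048530147004644704 [ 0.57388688 -0.14524575  0.062     ] [ 0.61250902 -0.17461503  0.062     ]
```

```bash
python3 -m inch '{"dp": [[0,0,1],[0,0,1],[0,0,1],[0,0,1],[0,0,0],[0,0,0]], "yaw": [0,0,0,0,0,0]}'
python3 -m inch '{"dp": [[-1,0,0],[-1,0,0],[0,0,0],[0,0,0]], "yaw": [0,0,0,0]}'
```

```text
time_s: 11.27
position: [0.5719, -0.1852, 0.0542]
tcp_rot: [[-0.01, 0.604, 0.797], [0.006, 0.797, -0.604], [-1.0, -0.001, -0.012]]
force: [-11.9, 7.5, 26.4]
opening: 0.002
time_s: 11.6
position: [0.5719, -0.1852, 0.0543]
tcp_rot: [[-0.01, 0.604, 0.797], [0.007, 0.797, -0.604], [-1.0, -0.001, -0.012]]
force: [-8.2, 6.7, 14.7]
opening: 0.006
```

```bash
python3 -m inch '{"dp": [[-1,0,0],[-1,0,0],[-1,0,0],[0,0,0]], "yaw": [0,0,0,0]}'
python3 -m inch '{"dp": [[-1,0,0],[-1,0,0],[-1,0,0],[0,0,0],[0,0,0]], "yaw": [0,0,0,0,0]}'
```

```text
time_s: 11.93
position: [0.5718, -0.1852, 0.0557]
tcp_rot: [[-0.011, 0.604, 0.797], [0.007, 0.797, -0.604], [-1.0, -0.001, -0.013]]
force: [-5.4, 5.5, 5.7]
opening: 0.004
time_s: 12.35
position: [0.5718, -0.1853, 0.0584]
tcp_rot: [[-0.011, 0.604, 0.797], [0.007, 0.797, -0.604], [-1.0, -0.001, -0.013]]
force: [-5.5, 5.8, 4.2]
opening: 0.005
```

```bash
python3 -m inch '{"dp": [[-1,0,0],[-1,0,0],[-1,0,0],[-1,0,0],[0,0,0],[0,0,0]], "yaw": [0,0,0,0,0,0]}'
python3 -m inch '{"dp": [[0,0,-2],[0,0,-2],[0,0,-2],[0,0,-2],[0,0,-2],[0,0,0],[0,0,0]], "yaw": [0,0,0,0,0,0,0]}'
```

```text
time_s: 12.85
position: [0.5719, -0.1854, 0.0617]
tcp_rot: [[-0.011, 0.604, 0.797], [0.007, 0.797, -0.604], [-1.0, -0.001, -0.013]]
force: [-4.2, 4.4, 1.2]
opening: 0.003
time_s: 13.43
position: [0.5692, -0.1831, 0.0639]
tcp_rot: [[0.001, 0.604, 0.797], [-0.001, 0.797, -0.604], [-1.0, 0.0, 0.001]]
force: [-0.3, 0.1, -0.2]
opening: 0.004
```

Contact is gone. I'm lifting straight up, then moving aside so I can look.

```bash
python3 -m inch '{"dp": [[-5,0,0],[-10,0,0],[-20,0,0],[-25,0,0],[-25,0,0],[-25,0,0],[-25,0,0],[-25,0,0],[-25,0,0],[-25,0,0],[-25,0,0],[-20,0,0],[0,0,0]], "yaw": [0,0,0,0,0,0,0,0,0,0,0,0,0]}'
python3 -m inch '{"dp": [[0,25,0],[0,25,0],[0,25,0],[0,25,0],[0,25,0],[0,25,0],[0,25,0],[0,25,0],[0,25,0],[0,0,0],[0,0,0]], "yaw": [0,0,0,0,0,0,0,0,0,0,0]}'
python3 - <<'E'
from h import *
from rig import bot
for n,(x0,y0,x1,y1),k in(("top",(235,190,395,330),4),("scene",(280,170,380,270),6)):
    c=bot.capture(n); np.savez(n+"5.npz",**c); im=cv2.cvtColor(c["color"],cv2.COLOR_RGB2BGR);cv2.imwrite(f"pics/{n}5.png",im)
    cv2.imwrite(f"pics/{n}5c.png",cv2.resize(im[y0:y1,x0:x1],None,fx=k,fy=k,interpolation=cv2.INTER_CUBIC)[:600])
E
```

```text
time_s: 14.52
position: [0.571, -0.1839, 0.3249]
tcp_rot: [[0.01, 0.604, 0.797], [-0.006, 0.797, -0.604], [-1.0, 0.002, 0.012]]
force: [1.3, -0.3, -0.0]
opening: 0.007
time_s: 15.43
position: [0.7045, -0.0022, 0.3177]
tcp_rot: [[-0.001, 0.602, 0.798], [-0.0, 0.798, -0.602], [-1.0, -0.001, -0.001]]
force: [-0.3, -0.3, 0.0]
opening: 0.006
```

View pics/top5.png

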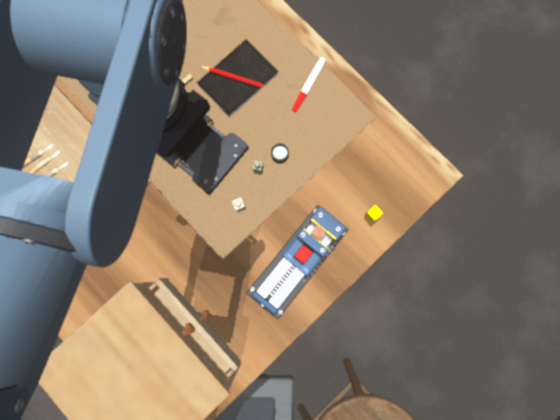

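View pics/scene5c.png

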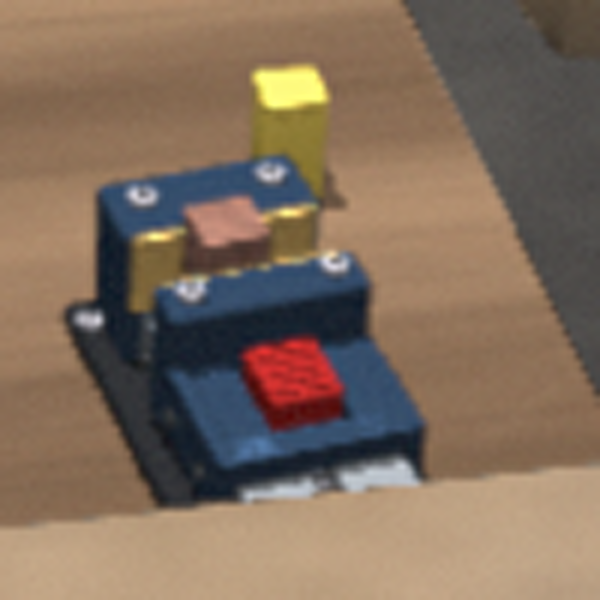

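View pics/top5c.png

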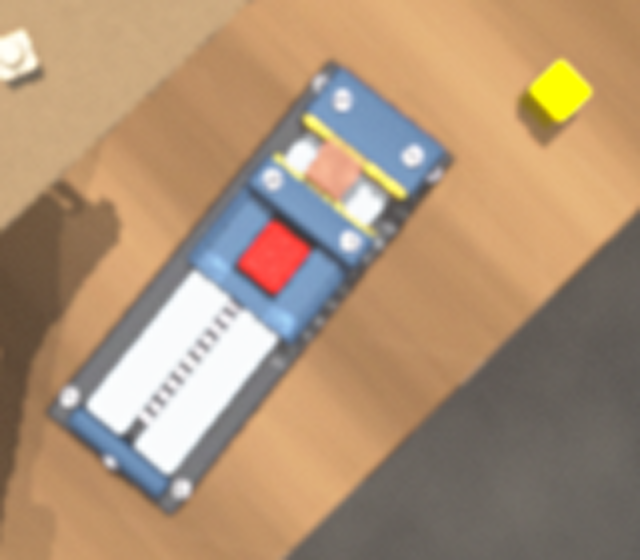

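Run:
```python
from h import *
from rig import bot
a=load("top0.npz");c=load("top5.npz");B=[]
for d,(x0,y0,x1,y1) in((a,(265,250,310,300)),(c,(285,238,325,275))):
    h=cv2.cvtColor(d["color"],cv2.COLOR_RGB2HSV)
    r=((h[...,0]<6)|(h[...,0]>174))&(h[...,1]>170)&(h[...,2]>120);m=np.zeros_like(r);m[y0:y1,x0:x1]=1
    y,x=np.where(r&m);B.append(onz(d,x.mean(),y.mean(),.05))
e=(B[1]-B[0])[:2];print("button travel mm",np.linalg.norm(e)*1e3,np.degrees(np.arctan2(e[1],e[0])))
f=lambda x,y:onz(c,(x+.5)/4-.5+235,(y+.5)/4-.5+190,.062)
g=(f(305,120)+f(405,193)-f(276,158)-f(375,233))/2
print("strip sep mm",np.linalg.norm(g)*1e3)
s=bot.read_state();print(s["force"],s["qvel"],s["time_s"])
```

```text
button travel mm 48.50973486670909 -37.26757637456879
strip sep mm 24.02959337924972
[ 0.89349129  0.20323396 -0.23174525] [-0.83942691 -0.52201569  0.18358904  0.12643511 -0.10268079  0.02069651] 15.5333
```

```bash
python3 -c "
from rig import bot
print(bot.hand_in())"
```

```text
the job is handed in; nothing more can be done
None
```

The vise is closed on the brown-red blank, with the jaw locked and the robot clear. I handed the job in at about 15.5 s.

I held the red button fully down with the closed fingertips and moved the jaw along until it stopped, with about 14 N forward force on it. I then let the button come up while still pushing lightly, backed off and moved clear.

**Last checks**
- **Jaw travel:** the button moved 48.5 mm between the first and last top pictures, against about 49 mm expected. The brass strips ended about 24 mm apart centre to centre, which fits the 22 mm blank plus the strip thickness.
- **Final pictures:** the button is up and the blank is square between both brass faces. The cream and green blanks, the loupe and the yellow block look undisturbed. In the last top view the arm hid the wax tin, so I did not recheck it.
- **Forces:** the force readings at the end of each move stayed under 30 N, and the wrist force was near zero at hand-in.

The measured arm travel was only about 46 mm from the point where the button was fully down. I put the difference down to the arm flexing under load; both camera views gave 48.5 mm. The lock was checked only by the pictures, not by pushing on the jaw afterwards.

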